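# Prop the photometer's sprung guard and close its dark shutter to the stop

### The job

Get the bench photometer ready for its dark reading: lift the sprung clear guard by its bow handle until the notched side stay drops over the guard's pin, ease the guard back until the stay carries it, and let go. Then turn the shutter knob in the well beneath clockwise until you feel its sprung end stop and it is nipped up finger-tight against it, without forcing it, and let go so that it stays there. Leave the guard propped and everything else on the bench where it is.

Things in the scene. Friction and masses are not known exactly. Their poses are not given: they have to be found in the camera images.
- photometer: Bench photometer, white and grey case, fixed. Origin on the bench under the knob's axis; x level to the case's rear (away from the handle), y left, z up. In this frame, mm: case x -68..205, y -115..115, deck top z 72; open well x -58..58, y -68..68, floor z 46, closed by the guard; rear console x 137..203, top z 101, with a round cap to z 115.
- cover (a joint): Hinge of the clear guard, rad: 0 closed flat on the deck, grows as the handle end swings up and back. A spring pulls it shut with 0.3 to 0.4 N m at every angle: unpropped it snaps shut. While lifting, the stay's notch drops over the pin at about 1.745; the guard then has play from 1.74, where it rests propped, to 1.87, where the notch's far wall stops it (do not strain it there).
- cover_hinge (a point): Point on the guard's hinge axis (which runs along the photometer's y), at its middle: photometer frame x 75, y 0, z 80 mm.
- cover_bar (a point): Middle of the bow handle's round steel bar, 10 mm thick, 80 mm free between its side arms, parallel to the hinge axis and 185 mm from it. Closed: photometer frame x -110, y 0, z 76 mm, open air below, 37 mm clear to the case front. It can be pinched from above across x and turns between the pads as the guard swings. At 1.745 it is at x 103, z 263 mm. The point turns with the guard.
- stay (a joint): Pivot of the stay, rad: flat notched steel bar 190 mm long, 5 mm thick, along the guard's left side (photometer y 98, pivot x -50, z 87 mm), falling by its own weight onto a steel pin on the guard's left edge. 0 with the guard closed, up to 0.77 during lifting, 0.55 just before the notch drops over the pin, 0.50 with the guard propped.
- stay_notch (a point): Middle of the notch in the underside of the stay near its far end, 163 mm from its pivot; notch 16 mm wide, 7 mm deep; the guard's pin is 8 mm thick.
- shutter_knob (a joint): Turn of the shutter knob, rad, clockwise from above positive. Starts at 0 to 0.25; stays where left (friction 0.06 N m). Its sprung end stop, hidden in the case, is first met somewhere between 0.85 and 1.5, different every time; beyond that the torque rises 2 N m per rad. Finger-tight: 0.10 to 0.18 N m on the stop (friction comes on top at the fingers). Over 0.25 N m is forcing it.
- knob_grip (a point): Middle of the knob's wing, on the vertical knob axis: photometer frame x 0, y 0, z 62 mm. Black wing 38 mm long, 12 wide, 19 high (z 52 to 71 mm) on a round skirt 42 mm across with its top at z 53 mm. The point's x axis lies along the wing and turns with it; at joint value 0 the wing stands 0.8 rad counter-clockwise from the photometer's x axis.
- shutter_unit: Shutter works inside the case under the knob, out of sight; it carries the sprung end stop that the knob's spindle meets, 14 mm from the axis. Origin on the knob's axis, 12 mm above the bench; it tells nothing about the stop's angle.
- lab_timer: Round white mechanical timer with a red knob, 65 mm across, 44 mm high; origin under its centre. Bystander.
- pipette: Micropipette with black body lying down, 210 mm long along its y, 38 mm high; origin under its middle. Bystander.
- petri_base: Clear plastic dish, 87 mm across, 13 mm high; origin under its centre. Bystander.
- marker: Marker pen with a black cap lying down, 135 mm long along its y, 16 mm high; origin under its middle. Bystander.
- slide_box: Closed flat slide box, 105 x 170 x 36 mm; origin under its centre. Bystander.
- coverslips: Small carton of cover slips, 28 x 64 x 15 mm, lying on top of the photometer's rear console; origin under its centre. Bystander.
- oil_bottle: Small amber bottle with a black cap, 31 mm across, 72 mm high, standing right of the photometer's rear half; origin under its centre. Bystander.

How it is judged:
By the outcome, as a careful person would: the job done as asked, in the order asked, and still so for the second after the job is handed in, with the robot touching nothing.
It also fails if it takes over 67 s, if anything falls off the work surface, if the arm or the gripper's body presses on something with over 40 N, if the wrist force passes 120 N, or if a joint passes its speed limit or range.

### The arm

A 7-joint arm with a two-finger parallel gripper is mounted at the origin on a cart in front of the work surface, level with it; the furniture and walls round the work are solid. World frame = base frame: x ahead of the robot, y to its left, z up, the work surface at z = 0. Lengths are in m, angles in degrees, forces in N, time in s.
With the tool pointing down it reaches from about 0.425 to 0.875 m from the base axis. Payload 4.7 kg.
Tool frame: the origin (TCP) lies at the centre of the arm's flange, where the gripper is bolted on; the fingertips stand 182 mm ahead of it and the grasp point (between the pads) lies 164 mm ahead of it; z points along the fingers, y is the line along which they close (so a half turn about z gives the same grasp; the last joint's range is limited). The gripper opens to 87 mm and grips with 3 to 60 N. Pads are 19 mm wide; open, the fingers measure 117 mm over their backs; the gripper's body (75 mm by 190 mm) begins 51 mm behind the grasp point.
Start: joints at [72.198, 18.392, -4.016, 83.108, 1.295, 78.541, -3.26], TCP at [0.207, -0.616, 0.405] pointing down, gripper open.
Joint ranges: [-163.93, 163.93], [-17.29, 119.83], [-79.2, 71.16], [3.27, 140.29], [-89.18, 269.18], [5.43, 117.66], [-154.24, 154.24]. Speed limits (degrees/s): [147.25, 147.25, 180, 180, 180, 180, 180].

### API

Orientations are given as [roll, pitch, yaw] about the fixed x, y, z axes, in that order (R = Rz(yaw) Ry(pitch) Rx(roll)).
In Python, from cell import env gives the robot as it stands. The module is installed in compiled form; this text tells all that it offers.
- The arm moves only by the tool step_arm, never from a script. Its argument "steps" is one flat list of numbers, 5 for each row, row after row: the opening, from 0 (shut) to 1 (fully open), then the shift along the tool's x, y, z in mm, then the turn about the tool's z in degrees. In form: [grip, dx, dy, dz, roll, grip, dx, dy, dz, roll, ...]. A call has 1 to 12 rows; each row shifts and turns the commanded pose from where the row before left it, along the tool's axes as they then stand; what a row does not reach is not made up. A row lasts 1/8 s, in which the tool goes at most 62.5 mm and 10.7 degrees, less where a joint would pass 70% of its speed; a pose out of reach is approached as far as the arm can. A call with a gripper value outside its range is refused whole. The fingers move at their own pace and stop on an object; "grip_force" is the grip in N (left out, the last holds). Time passes only in rows, so rows that do not move let the fingers close. It gives the time, the measured TCP pose, the force, the opening and the grip force at its end, in the units of the state.
- env.get_obs(): the state, without advancing time (a new reading comes with each control period).
- env.read_camera(name): name is "scene" or "top" or "wrist"; returns a dict with "image" (384x512x3 uint8, red, green, blue), "camera_matrix" (3x3 intrinsics, pixels), "R" (3x3) and "t" (3): a world point X has camera coordinates R X + t. Camera axes: x right, y down, z forward; pixel columns grow to the right and rows downward; lengths in m; the calibration is good to about 2 mm. A picture is of the moment at which its call begins. There is no depth.
- env.sign_off(): hands the job in; it is judged then, once.
The state is a dict: "time_s": time; "qpos": joint angles; "joint_velocities": joint speeds; "effort": joint torques, N m; "tool_pos": TCP position; "tool_rot": TCP orientation; "force": force on the tool from outside, world axes, zero at the start; "wrist_torque": the same for the moment, N m; "grip_width": finger opening in m; "grasp_force": force on a finger pad.
Only numpy, scipy, OpenCV 4.12 (cv2) and the standard library are available. Lean on these libraries where they do the work, as an engineer would, in place of code of your own. Each camera call takes 0.05 s, during which the arm holds its last target. There are 200 camera calls.

## Working session

There is one attempt and no reset: what is moved stays moved. The work goes in short steps, Python scripts to look and compute and a tool call to move; the robot and the scene stay as the last step left them, time stands still between calls to the robot, and variables do not carry over. Pictures are saved under pics/ and viewed, at most 10 in all, crops included, and the job is handed in when it is done.

Besides the shell and the picture viewer there is one more tool, called after "Request:" in YAML: its name, and indented under it one key for each argument. step_arm: Moves the arm, as the interface text tells. Its arguments: {"type":"object","properties":{"steps":{"type":"array","items":{"type":"number"}},"grip_force":{"type":"number"}},"required":["steps"]}

```bash
mkdir -p pics; python3 - <<'E'
from cell import env
import cv2,numpy as np,pickle
o=env.get_obs();print({k:np.round(v,3) for k,v in o.items()})
d={n:env.read_camera(n) for n in("scene","top")}
pickle.dump(d,open("c0.pkl","wb"))
for n in d: print(n,d[n]["camera_matrix"].round(1).tolist(),d[n]["R"].round(3).tolist(),d[n]["t"].round(3).tolist())
cv2.imwrite("pics/a_top.png",cv2.resize(d["top"]["image"][:,:,::-1],(800,600)))
cv2.imwrite("pics/a_scene.png",cv2.resize(d["scene"]["image"][:,:,::-1],(800,600)))
E
```

```text
{'time_s': np.float64(0.0), 'qpos': array([72.2  , 18.439, -4.016, 83.175,  1.296, 78.541, -3.258]), 'joint_velocities': array([ 0.005,  0.093, -0.027,  0.034,  0.04 ,  0.029, -0.023]), 'effort': array([ 0.0000e+00, -4.9129e+01, -4.0400e-01, -3.1253e+01, -6.4000e-02,
        4.4000e-02,  0.0000e+00]), 'tool_pos': array([ 0.207, -0.616,  0.404]), 'tool_rot': array([-1.7989e+02,  6.0000e-03,  1.8612e+01]), 'force': array([0.381, 0.132, 0.861]), 'wrist_torque': array([-0.05 ,  0.01 ,  0.021]), 'grasp_force': np.float64(0.0), 'grip_width': np.float64(0.087)}
scene [[483.9, 0.0, 250.0], [0.0, 483.9, 200.5], [0.0, 0.0, 1.0]] [[0.429, -0.903, -0.012], [-0.7, -0.324, -0.636], [0.571, 0.281, -0.771]] [-0.145, 0.458, 1.261]
top [[384.8, 0.0, 251.8], [0.0, 384.8, 195.7], [0.0, 0.0, 1.0]] [[-0.01, -1.0, -0.001], [-0.987, 0.01, -0.163], [0.163, -0.0, -0.987]] [0.102, 0.547, 1.472]
```

View pics/a_top.png

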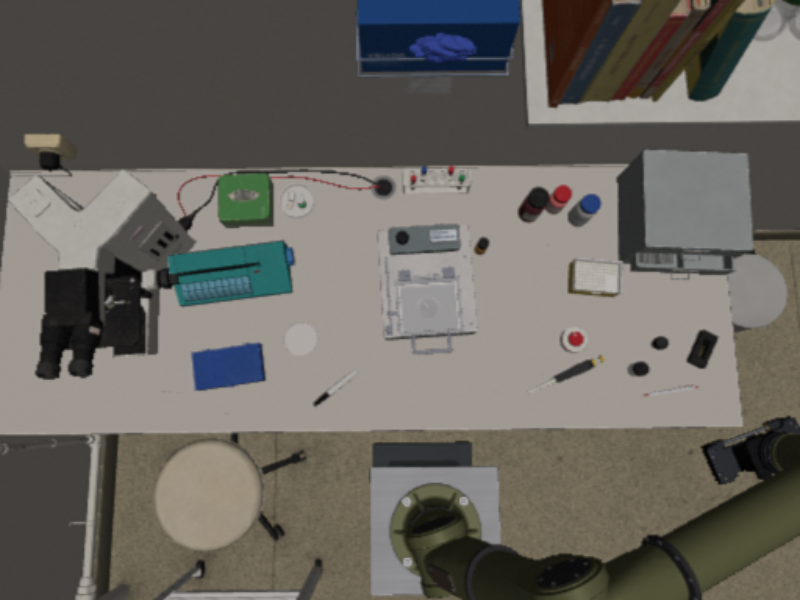

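View pics/a_scene.png

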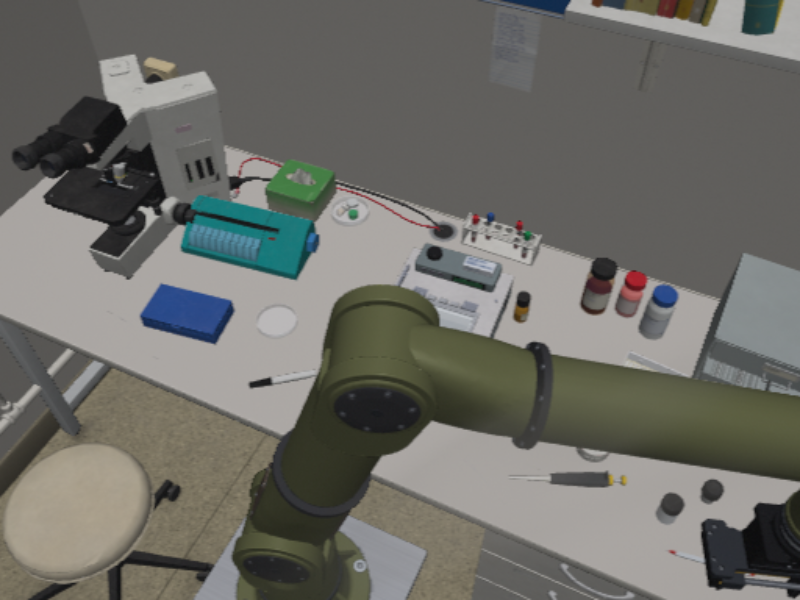

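The top view shows the photometer at about (428,285) in the 800x600 picture. Its handle is at (432,350), towards the robot, and the rear console is at (425,238). I'll take a crop for detail.

```bash
python3 - <<'E'
import cv2,pickle
d=pickle.load(open("c0.pkl","rb"))
im=d["top"]["image"][138:232,236:312,::-1]
cv2.imwrite("pics/b.png",cv2.resize(im,None,fx=6.3,fy=6.3,interpolation=cv2.INTER_CUBIC))
E
```

```text
(no output)
```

View pics/b.png

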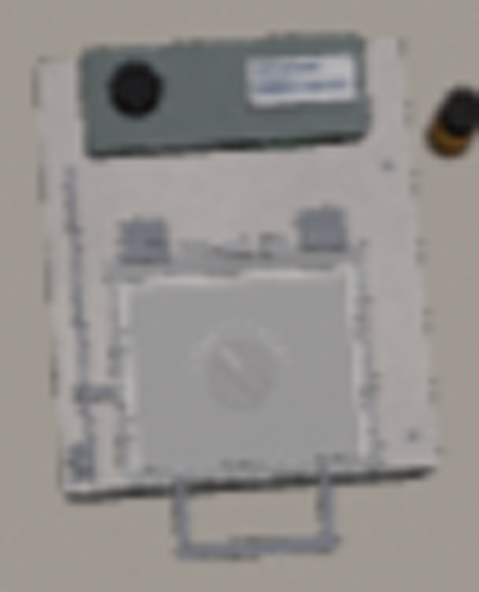

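```bash
cat >h.py <<'E'
import numpy as np
from scipy.optimize import least_squares
def ray(c,u,v,z):
    K,R,t=c["camera_matrix"],c["R"],np.array(c["t"])
    C=-R.T@t; r=R.T@np.linalg.solve(K,[u,v,1.]); return C+r*(z-C[2])/r[2]
def fit(P,W):
    f=lambda q:(np.array([[np.cos(q[2]),-np.sin(q[2])],[np.sin(q[2]),np.cos(q[2])]])@P.T).T+q[:2]-W
    r=least_squares(lambda q:f(q).ravel(),[.6,0,0]); return r.x,f(r.x)
E
python3 - <<'E'
from h import *
import pickle
c=pickle.load(open("c0.pkl","rb"))["top"]
L=[((238,372),(0,0,62)),((181,551),(-110,40+5,76)),((335,541),(-110,-45,76)),((65,492),(-68,115,72)),((437,471),(-68,-115,72)),((38,60),(205,115,72)),((401,38),(205,-115,72)),
((80,48),(203,None,101)),((88,155),(137,None,101)),((365,138),(137,None,101)),((183,550),None)]
P=[];W=[]
for p,m in L[:7]:
    w=ray(c,236+p[0]/6.3-.4,138+p[1]/6.3-.4,m[2]/1e3);P.append(m[:2]);W.append(w[:2]);print(m,w.round(4))
q,e=fit(np.array(P)/1e3,np.array(W));print(q,np.degrees(q[2]));print((e*1e3).round(1))
E
```

```text
(0, 0, 62) [0.5407 0.0121 0.062 ]
(-110, 45, 76) [0.4291 0.0495 0.076 ]
(-110, -45, 76) [ 0.4342 -0.0438  0.076 ]
(-68, 115, 72) [0.4661 0.1195 0.072 ]
(-68, -115, 72) [ 0.4767 -0.1075  0.072 ]
(205, 115, 72) [0.7386 0.1344 0.072 ]
(205, -115, 72) [ 0.7506 -0.0937  0.072 ]
[0.54028672 0.00966766 0.05288307] 3.029976919336267
[[-0.4 -2.5]
 [-1.  -0.7]
 [-1.4  2.7]
 [ 0.2  1.4]
 [ 1.8 -1.3]
 [ 0.3  0.9]
 [ 0.5 -0.6]]
```

```bash
cat >>h.py <<'E'
PH=np.array([.5403,.0097]);PY=3.03
def world(x,y):   # photometer mm -> world xy m
    c,s=np.cos(np.radians(PY)),np.sin(np.radians(PY));return PH+np.array([c*x-s*y,s*x+c*y])/1e3
def plan(p,yaw,wps,dec=0):
    """p m, wps: (x,y,z,yaw,n,grip); prints rows; tracks rounding"""
    p=np.array(p)*1e3;out=[]
    for x,y,z,yw,n,g in wps:
        a=p.copy();ya=yaw
        for i in range(1,n+1):
            t=a+(np.array([x,y,z])*1e3-a)*i/n;ty=ya+(yw-ya)*i/n
            c,s=np.cos(np.radians(yaw)),np.sin(np.radians(yaw))
            A=np.array([[c,s,0],[s,-c,0],[0,0,-1]])  # rows: tool axes in world
            d=np.round(A@(t-p),dec);r=round(yaw-ty,1)
            p=p+A.T@d;yaw-=r;out+=[g,*(d+0.).tolist(),r]
    for i in range(0,len(out),60):print([int(v) if v==int(v) else v for v in out[i:i+60]])
    print(p.round(1),yaw)
E
python3 - <<'E'
from h import *
b=world(-110,0);print(b)
plan([.207,-.616,.404],18.6,[(.5,-.2,.404,80,11,.4),(b[0],b[1],.36,93,5,.4)])
E
```

```text
[0.43045378 0.00388553]
[0.4, 37, -27, 0, -5.6, 0.4, 40, -24, 0, -5.6, 0.4, 42, -19, 0, -5.5, 0.4, 44, -16, 0, -5.6, 0.4, 45, -11, 0, -5.6, 0.4, 45, -7, 0, -5.6, 0.4, 47, -2, 0, -5.6, 0.4, 46, 2, 0, -5.6, 0.4, 45, 7, 0, -5.5, 0.4, 45, 11, 0, -5.6, 0.4, 44, 16, 0, -5.6, 0.4, 38, -21, 9, -2.6]
[0.4, 38, -19, 9, -2.6, 0.4, 40, -17, 8, -2.6, 0.4, 40, -16, 9, -2.6, 0.4, 41, -13, 9, -2.6]
[430.9   4.  360. ] 92.99999999999997
```

Request:
step_arm:
  steps: [0.4,37,-27,0,-5.6,0.4,40,-24,0,-5.6,0.4,42,-19,0,-5.5,0.4,44,-16,0,-5.6,0.4,45,-11,0,-5.6,0.4,45,-7,0,-5.6,0.4,47,-2,0,-5.6,0.4,46,2,0,-5.6,0.4,45,7,0,-5.5,0.4,45,11,0,-5.6,0.4,44,16,0,-5.6,0.4,0,0,0,0]
  grip_force: 15

```text
time_s: 1.6
tool_pos: [0.5024, -0.1956, 0.4046]
tool_rot: [180.0, -0.1, 80.5]
force: [-0.6, -0.9, -0.8]
grip_width: 0.0349
grasp_force: 0.0
```

Request:
step_arm:
  steps: [0.4,38,-21,9,-2.6,0.4,38,-19,9,-2.6,0.4,40,-17,8,-2.6,0.4,40,-16,9,-2.6,0.4,41,-13,9,-2.6,0.4,0,0,0,0,0.4,0,0,0,0]

```text
time_s: 2.48
tool_pos: [0.4312, 0.0028, 0.3608]
tool_rot: [180.0, 0.1, 92.9]
force: [0.1, -0.9, 1.0]
grip_width: 0.0349
grasp_force: 0.0
```

```bash
python3 - <<'E'
from cell import env
import cv2,numpy as np,pickle
o=env.get_obs();print({k:np.round(v,3) for k,v in o.items() if k in("qpos","tool_pos","tool_rot","grip_width","force","time_s")})
d={n:env.read_camera(n) for n in("wrist","scene")}
pickle.dump(d,open("c1.pkl","wb"))
cv2.imwrite("pics/c.png",np.hstack([cv2.resize(d[n]["image"][:,:,::-1],(400,300)) for n in d]) if 0 else d["wrist"]["image"][:,:,::-1])
cv2.imwrite("pics/c2.png",d["scene"]["image"][:,:,::-1])
E
```

```text
{'time_s': np.float64(2.475), 'qpos': array([ 38.448,  -6.921, -39.102, 114.477,  -4.552,  70.945,   3.941]), 'tool_pos': array([0.431, 0.003, 0.361]), 'tool_rot': array([1.79987e+02, 5.80000e-02, 9.29020e+01]), 'force': array([ 0.123, -0.892,  1.045]), 'grip_width': np.float64(0.035)}
```

View pics/c.png

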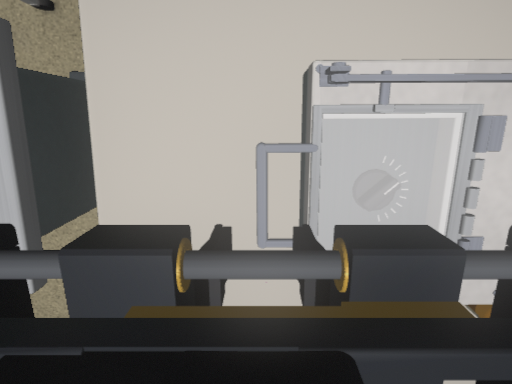

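The wrist view shows the handle bar at column 262, rows 147–243. It sits centred between the fingers (columns 232–293), and the knob is at (376,190). I'll measure both.

```bash
python3 - <<'E'
from h import *
import pickle
c=pickle.load(open("c1.pkl","rb"))["wrist"]
for n,u,v,z in(("bar1",262,149,.076),("bar2",262,242,.076),("knob",376,190,.065),("caseFL",308,63,.072)):print(n,ray(c,u,v,z).round(4))
print(world(-110,45),world(-110,-45),world(0,0),world(-68,115))
im=c["image"][:,:,0].astype(int)
for v in(160,195,225):print(im[v,245:280])
plan([.4312,.0028,.3608],92.9,[(.431,.003,.245,93,4,.4)])
E
```

```text
bar1 [0.4298 0.0459 0.076 ]
bar2 [ 0.4341 -0.0404  0.076 ]
knob [0.5377 0.0123 0.065 ]
caseFL [0.4638 0.1171 0.072 ]
[0.42807513 0.04882262] [ 0.43283243 -0.04105156] [0.5403 0.0097] [0.4663163  0.12094483]
[195 195 195 195 195 195 195 195 195 195 176 144 141 148 148 150 149 150
 151 152 146 129 149 183 195 195 195 195 195 195 195 194 194 194 194]
[195 195 195 195 195 195 195 195 194 196 195 162 140 147 148 149 149 149
 149 153 147 130 149 183 195 194 194 195 194 195 195 195 195 194 194]
[194 193 194 194 194 194 194 194 193 194 193 165 138 142 147 148 148 147
 148 149 145 131 148 183 194 193 194 193 193 193 193 193 194 193 193]
[0.4, 0, 0, 29, 0, 0.4, 0, 0, 29, 0, 0.4, 0, 0, 29, -0.1, 0.4, 0, 0, 29, 0]
[431.2   2.8 244.8] 93.0
```

Request:
step_arm:
  steps: [0.4,0,0,30,0,0.4,0,0,30,0,0.4,0,0,30,0,0.4,0,0,20,0,0.4,0,0,10,0,0.4,0,0,0,0,0.2,0,0,0,0,0.05,0,0,0,0,0,0,0,0,0,0,0,0,0,0,0,0,0,0,0]
  grip_force: 20

```text
time_s: 3.95
tool_pos: [0.4312, 0.004, 0.2409]
tool_rot: [-180.0, 0.0, 93.0]
force: [-1.7, 0.5, 2.0]
grip_width: 0.0089
grasp_force: 20.0
```

```bash
cat >arc.py <<'E'
import numpy as np
def P(a):
    f=a-np.arctan2(4,185);r=np.hypot(185,4);return np.array([75-r*np.cos(f),80+r*np.sin(f)])
def rows(angs,p=None):
    p=P(angs[0]) if p is None else p;o=[]
    for a in angs[1:]:
        d=np.round(P(a)-p,0);p=p+d;o+=[0,0,int(d[0]),-int(d[1]),0]
    return o,p
if __name__=="__main__":
    A=[np.r_[0,.02,.05,.1,.16,.22,.28,.34,.40,.46,.52,.58,.6],np.r_[.6,.65,.72,.79,.86,.93,1.0,1.07,1.14,1.21,1.28,1.32,1.34],np.r_[1.34,1.38,1.44,1.50,1.56,1.61,1.66,1.70,1.74,1.77,1.79,1.80,1.80]]
    p=None
    for a in A:
        o,p=rows(a,p);print(o,p)
E
python3 arc.py
```

```text
[0, 0, 0, -4, 0, 0, 0, 0, -5, 0, 0, 0, 1, -9, 0, 0, 0, 1, -12, 0, 0, 0, 2, -10, 0, 0, 0, 2, -11, 0, 0, 0, 3, -11, 0, 0, 0, 4, -10, 0, 0, 0, 4, -11, 0, 0, 0, 5, -9, 0, 0, 0, 6, -10, 0, 0, 0, 2, -3, 0] [-80. 181.]
[0, 0, 5, -8, 0, 0, 0, 8, -10, 0, 0, 0, 9, -10, 0, 0, 0, 9, -9, 0, 0, 0, 10, -8, 0, 0, 0, 11, -8, 0, 0, 0, 11, -6, 0, 0, 0, 11, -6, 0, 0, 0, 12, -6, 0, 0, 0, 12, -4, 0, 0, 0, 7, -2, 0, 0, 0, 4, -1, 0] [ 29. 259.]
[0, 0, 7, -2, 0, 0, 0, 11, -2, 0, 0, 0, 11, -1, 0, 0, 0, 11, -1, 0, 0, 0, 9, 0, 0, 0, 0, 9, 0, 0, 0, 0, 8, 1, 0, 0, 0, 7, 1, 0, 0, 0, 6, 1, 0, 0, 0, 3, 1, 0, 0, 0, 2, 0, 0, 0, 0, 0, 0, 0] [113. 261.]
```

Request:
step_arm:
  steps: [0,0,0,-4,0,0,0,0,-5,0,0,0,1,-9,0,0,0,1,-12,0,0,0,2,-10,0,0,0,2,-11,0,0,0,3,-11,0,0,0,4,-10,0,0,0,4,-11,0,0,0,5,-9,0,0,0,6,-10,0,0,0,2,-3,0]

```text
time_s: 5.45
tool_pos: [0.4603, 0.0056, 0.3463]
tool_rot: [-179.7, 0.0, 93.0]
force: [-10.6, -1.1, 2.0]
grip_width: 0.0096
grasp_force: 20.0
```

Request:
step_arm:
  steps: [0,0,4,-8,0,0,0,8,-10,0,0,0,9,-10,0,0,0,9,-9,0,0,0,10,-8,0,0,0,11,-8,0,0,0,11,-6,0,0,0,11,-6,0,0,0,12,-6,0,0,0,12,-4,0,0,0,7,-2,0,0,0,4,-1,0]

```text
time_s: 6.95
tool_pos: [0.5701, 0.0116, 0.4269]
tool_rot: [179.8, -0.0, 93.0]
force: [-4.4, -0.8, 7.8]
grip_width: 0.0091
grasp_force: 20.0
```

Request:
step_arm:
  steps: [0,0,7,-4,0,0,0,11,-2,0,0,0,11,-1,0,0,0,11,-1,0,0,0,9,0,0,0,0,9,0,0,0,0,8,1,0,0,0,7,1,0,0,0,5,1,0,0,0,3,1,0,0,0,2,0,0,0,0,0,0,0]

```text
time_s: 8.45
tool_pos: [0.6521, 0.016, 0.4278]
tool_rot: [180.0, -0.0, 93.0]
force: [-2.2, 4.0, 4.4]
grip_width: 0.0089
grasp_force: 20.0
```

```bash
python3 - <<'E'
from cell import env
import cv2,numpy as np,pickle
d={n:env.read_camera(n) for n in("top","scene")}
pickle.dump(d,open("c2.pkl","wb"))
a=cv2.resize(d["scene"]["image"][130:250,200:360,::-1],None,fx=4,fy=4,interpolation=3)
cv2.imwrite("pics/d.png",a)
E
```

```text
(no output)
```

View pics/d.png

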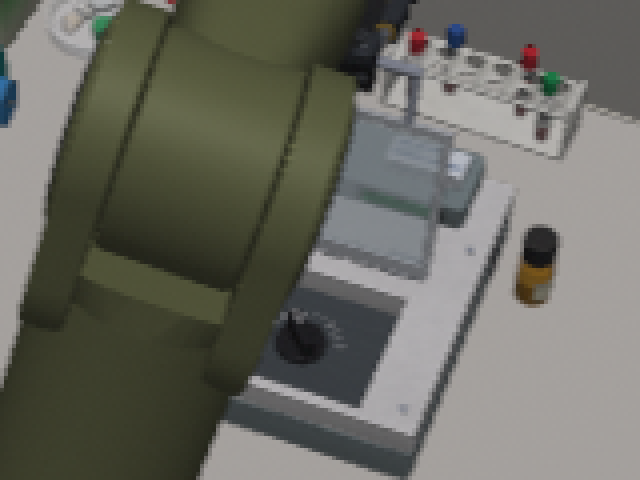

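The scene view shows the guard standing past vertical, the well open, and the knob with its wing at crop (300,335). The stay is hidden behind the arm. I'll ease back and feel for it.

Request:
step_arm:
  steps: [0,0,-2,0,0,0,0,-2,0,0,0,0,-2,-1,0,0,0,-2,0,0,0,0,0,0,0]

```text
time_s: 9.18
tool_pos: [0.6439, 0.0156, 0.4292]
tool_rot: [179.9, -0.0, 93.0]
force: [-2.2, 3.5, 4.5]
grip_width: 0.0092
grasp_force: 20.0
```

Request:
step_arm:
  steps: [0,0,-1,0,0,0,0,-1,0,0,0,0,-1,0,0,0,0,0,0,0,0,0,0,0,0]

```text
time_s: 9.8
tool_pos: [0.6415, 0.0153, 0.4295]
tool_rot: [179.8, -0.0, 93.0]
force: [2.1, 3.9, 5.1]
grip_width: 0.009
grasp_force: 20.0
```

Request:
step_arm:
  steps: [0,0,-1,0,0,0,0,-1,0,0,0,0,0,0,0,0,0,0,0,0]

```text
time_s: 10.3
tool_pos: [0.6401, 0.0152, 0.4297]
tool_rot: [179.7, -0.0, 93.0]
force: [5.2, 4.8, 4.8]
grip_width: 0.0094
grasp_force: 20.0
```

Request:
step_arm:
  steps: [0,0,1,0,0,0,0,0,0,0,0.1,0,0,0,0,0.3,0,0,0,0,0.4,0,0,0,0,0.4,0,0,0,0]

```text
time_s: 11.05
tool_pos: [0.6397, 0.0136, 0.4276]
tool_rot: [-179.9, 0.1, 92.9]
force: [0.0, 0.4, 0.1]
grip_width: 0.0304
grasp_force: 0.0
```

Request:
step_arm:
  steps: [0.4,0,0,-10,0,0.4,0,0,-20,0,0.4,0,0,-20,0,0.4,0,-20,-10,0,0.4,0,-40,0,0,0.4,0,-40,0,0,0.4,0,-40,0,0,0.2,0,-40,0,0,0,0,-20,0,0,0,0,0,0,0]

```text
time_s: 12.3
tool_pos: [0.4395, 0.0052, 0.4906]
tool_rot: [179.8, 0.2, 93.0]
force: [0.4, 0.2, 1.3]
grip_width: 0.0127
grasp_force: 0.0
```

```bash
python3 - <<'E'
from cell import env
import cv2,numpy as np,pickle
d={n:env.read_camera(n) for n in("top","scene","wrist")}
pickle.dump(d,open("c3.pkl","wb"))
a=cv2.resize(d["scene"]["image"][130:250,200:360,::-1],(400,300),interpolation=3)
b=cv2.resize(d["wrist"]["image"][:,:,::-1],(400,300))
cv2.imwrite("pics/e.png",np.hstack([a,b]))
E
```

```text
(no output)
```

View pics/e.png

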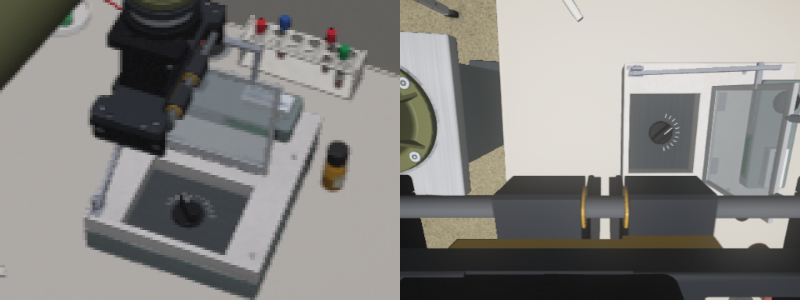

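The guard stands propped, with the stay visible on its left edge. The knob is at (663,132) in the wrist half. I'll zoom on the knob and measure it.

```bash
python3 - <<'E'
from h import *
import pickle,cv2
c=pickle.load(open("c3.pkl","rb"))["wrist"]
im=c["image"]
g=im.max(2)
x0,y0=305,140
cr=g[y0:y0+60,x0:x0+65]
m=(cr<38).astype(np.uint8)
n,l,s,ce=cv2.connectedComponentsWithStats(m)
for i in range(1,n):
  if s[i,4]>40:
    u,v=ce[i]+[x0,y0];ys,xs=np.where(l==i);w=np.linalg.eigh(np.cov(xs,ys))
    print(s[i],(u,v),ray(c,u,v,.053).round(4),w)
for px in((305,122*1.28),(345*1,169)):pass
print(ray(c,337,169,.07))
cv2.imwrite("pics/f.png",cv2.resize(im[y0:y0+60,x0:x0+65,::-1],None,fx=8,fy=8,interpolation=cv2.INTER_CUBIC))
E
```

```text
[0.54156049 0.01337706 0.07      ]
```

View pics/f.png

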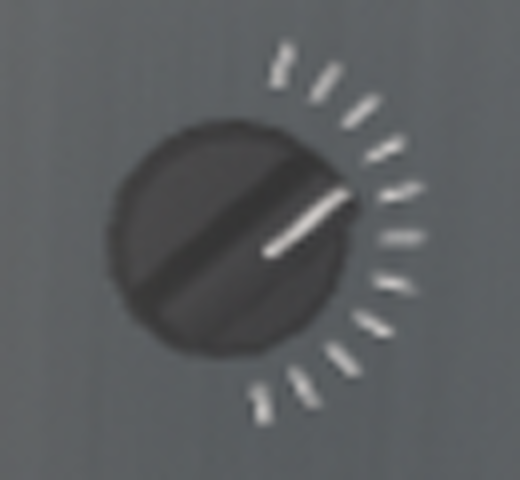

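The knob's skirt is centred at crop (232,238). Its white pointer runs from (268,255) to (347,190), so the wing stands about 39° counter-clockwise. Next I'll plan the push.

```bash
python3 - <<'E'
from h import *
import pickle
c=pickle.load(open("c3.pkl","rb"))["wrist"]
k=ray(c,305+232/8-.5,140+238/8-.5,.053);print("knob",k,world(0,0))
a=ray(c,305+268/8,140+255/8,.071);b=ray(c,305+347/8,140+190/8,.071)
print(a,b,np.degrees(np.arctan2(*(b-a)[1::-1]))-PY)
print(c["R"].round(3),(-c["R"].T@c["t"]).round(3))
E
```

```text
knob [0.54119052 0.01016906 0.053     ] [0.5403 0.0097]
[0.54373373 0.00980491 0.071     ] [0.55546238 0.0212657  0.071     ] 41.308199640933324
[[ 0.999  0.053  0.003]
 [ 0.051 -0.966  0.255]
 [ 0.016 -0.255 -0.967]] [0.437 0.075 0.47 ]
```

```bash
sed -i 's/^PH=.*/PH=np.array([.5408,.0100]);PY=3.03/' h.py; python3 - <<'E'
from h import *
w=world(-13.5,-40);print(w)
plan([.4395,.0052,.4906],93,[(.4395,.0052,.42,183,9,0),(w[0],w[1],.30,183,3,0)])
E
```

```text
[ 0.52943323 -0.03065767]
[0, 0, 0, 8, -10, 0, 0, 0, 8, -10, 0, 0, 0, 8, -10, 0, 0, 0, 7, -10, 0, 0, 0, 8, -10, 0, 0, 0, 8, -10, 0, 0, 0, 8, -10, 0, 0, 0, 8, -10, 0, 0, 0, 8, -10, 0, -29, -14, 40, 0, 0, -30, -13, 40, 0, 0, -29, -14, 40, 0]
[529.5 -31.1 299.6] 183.0
```

Request:
step_arm:
  steps: [0,0,0,8,-10,0,0,0,8,-10,0,0,0,8,-10,0,0,0,8,-10,0,0,0,8,-10,0,0,0,8,-10,0,0,0,8,-10,0,0,0,8,-10,0,0,0,7,-10,0,0,0,0,0]

```text
time_s: 13.7
tool_pos: [0.4408, 0.0047, 0.4171]
tool_rot: [179.9, -0.1, -177.0]
force: [-0.4, 0.5, 0.7]
grip_width: 0.0005
grasp_force: 0.0
```

Request:
step_arm:
  steps: [0,-29,-14,40,0,0,-30,-13,40,0,0,-29,-14,30,0,0,0,0,0,0,0,0,0,0,0]

```text
time_s: 14.32
tool_pos: [0.5305, -0.0314, 0.3081]
tool_rot: [179.9, -0.0, -177.1]
force: [0.6, -0.6, 0.7]
grip_width: 0.0004
grasp_force: 0.0
```

```bash
python3 - <<'E'
from cell import env
import cv2,numpy as np,pickle
o=env.get_obs();print(o["tool_pos"],o["tool_rot"],o["force"],o["grip_width"],o["qpos"].round(0))
d={n:env.read_camera(n) for n in("scene","wrist")}
pickle.dump(d,open("c4.pkl","wb"))
a=cv2.resize(d["scene"]["image"][130:250,200:360,::-1],(400,300),interpolation=3)
b=cv2.resize(d["wrist"]["image"][:,:,::-1],(400,300))
cv2.imwrite("pics/g.png",np.hstack([a,b]))
E
```

```text
[ 0.53054202 -0.03140015  0.30813774] [ 1.79947549e+02 -4.24771950e-03 -1.77065320e+02] [ 0.59413572 -0.64475759  0.680632  ] 0.00036161829738304253 [ 31.  11. -33. 106.   6.  65.  88.]
```

View pics/g.png

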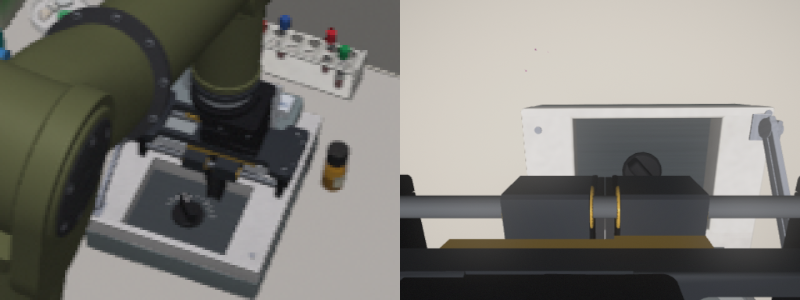

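The scene view shows the gripper over the well, clear of the guard. In the wrist half the closed fingers are at column 605, to the right of the knob at (642,165). I'll descend beside the wing.

Request:
step_arm:
  steps: [0,0,0,20,0,0,0,0,20,0,0,0,0,17,0,0,0,0,10,0,0,0,0,0,0,0,0,0,0,0]

```text
time_s: 15.18
tool_pos: [0.5306, -0.0318, 0.2414]
tool_rot: [-180.0, 0.1, -177.0]
force: [-0.8, -0.3, 0.1]
grip_width: 0.0005
grasp_force: 0.0
```

Request:
step_arm:
  steps: [0,0,3,0,0,0,0,2,0,0,0,0,1,0,0,0,0,1,0,0,0,0,0,0,0]

```text
time_s: 15.8
tool_pos: [0.5299, -0.0248, 0.2407]
tool_rot: [-180.0, -0.0, -177.0]
force: [0.5, -0.3, -0.1]
grip_width: 0.0003
grasp_force: 0.0
```

Request:
step_arm:
  steps: [0,4,1,0,0,0,1,1,0,0,0,1,1,0,0,0,1,1,0,0,0,1,1,0,0,0,1,1,0,0,0,0,0,0,0]

```text
time_s: 16.68
tool_pos: [0.5205, -0.0192, 0.2407]
tool_rot: [-180.0, -0.0, -177.0]
force: [-0.2, -0.4, -0.8]
grip_width: 0.0002
grasp_force: 0.0
```

Request:
step_arm:
  steps: [0,1,1,0,0,0,1,1,0,0,0,0.5,1,0,0,0,0,0,0,0]

```text
time_s: 17.18
tool_pos: [0.5179, -0.0164, 0.2407]
tool_rot: [-180.0, 0.0, -177.0]
force: [-0.2, -0.9, -0.5]
grip_width: 0.0005
grasp_force: 0.0
```

```bash
python3 - <<'E'
from cell import env
import cv2,numpy as np
from h import PH
o=env.get_obs();d=(o["tool_pos"][:2]-PH)*1e3;a=np.radians(3.03);R=np.array([[np.cos(a),np.sin(a)],[-np.sin(a),np.cos(a)]]);print(R@d,R@o["force"][:2],o["wrist_torque"])
s=env.read_camera("scene");w=env.read_camera("wrist")["image"]
cv2.imwrite("pics/i.png",np.hstack([cv2.resize(s["image"][170:245,235:335,::-1],(400,300),interpolation=3),cv2.resize(w[170:260,240:360,::-1],(400,300),interpolation=3)]))
E
```

```text
[-24.27788474 -25.13633942] [-0.2516517  -0.90926066] [ 0.0799782  -0.12008947 -0.02318655]
```

View pics/i.png

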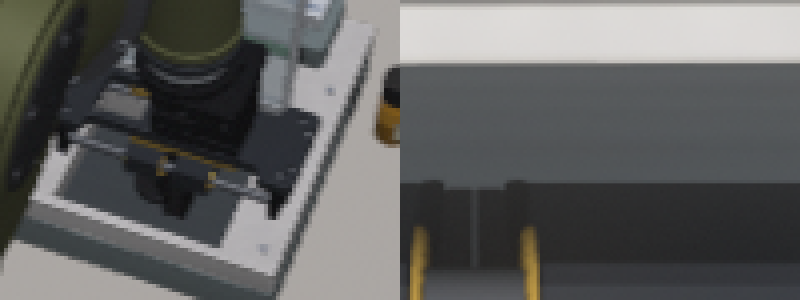

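The fingers hide the knob. No force has come up, and the tip is only about 9–12 mm thick from the centreline. I'll back off, move deeper in x and feel for the wing properly.

Request:
step_arm:
  steps: [0,0,-3,0,0,0,-5,-3,0,0,0,-5,0,0,0,0,0,0,0,0,0,0,2,0,0,0,0,1,0,0,0,0,0,0,0]

```text
time_s: 18.15
tool_pos: [0.528, -0.0187, 0.2407]
tool_rot: [-180.0, -0.0, -177.0]
force: [-0.9, -0.2, 0.0]
grip_width: 0.0005
grasp_force: 0.0
```

Request:
step_arm:
  steps: [0,0,1,0,0,0,0,1,0,0,0,0,0,0,0]

```text
time_s: 18.52
tool_pos: [0.528, -0.0177, 0.2408]
tool_rot: [-179.9, -0.0, -177.0]
force: [0.3, -3.0, -1.3]
grip_width: 0.0005
grasp_force: 1.5
```

Request:
step_arm:
  steps: [0,0,1,0,0,0,0,1,0,0,0,0,0,0,0]

```text
time_s: 18.9
tool_pos: [0.5278, -0.017, 0.2407]
tool_rot: [-179.8, -0.0, -177.1]
force: [0.1, -7.5, 0.6]
grip_width: 0.0006
grasp_force: 3.4
```

Request:
step_arm:
  steps: [0,0,1,0,0,0,0,1,0,0,0,0,0,0,0]

```text
time_s: 19.27
tool_pos: [0.5274, -0.0161, 0.2407]
tool_rot: [-179.7, -0.1, -177.1]
force: [-1.3, -9.0, 2.4]
grip_width: 0.0006
grasp_force: 4.5
```

Request:
step_arm:
  steps: [0,0,1,0,0,0,0,1,0,0,0,0,1,0,0,0,0,0,0,0]

```text
time_s: 19.77
tool_pos: [0.5265, -0.0145, 0.2406]
tool_rot: [-179.6, -0.3, -177.2]
force: [-4.4, -12.8, 4.8]
grip_width: 0.0
grasp_force: 6.0
```

Request:
step_arm:
  steps: [0,0.5,1,0,0,0,0.5,1,0,0,0,0.5,1,0,0,0,0,0,0,0]

```text
time_s: 20.27
tool_pos: [0.5242, -0.0114, 0.2403]
tool_rot: [-179.6, -0.4, -177.2]
force: [-7.2, -10.8, 5.0]
grip_width: 0.0007
grasp_force: 5.5
```

```bash
cat >look.py <<'E'
from cell import env
import cv2
from h import *
o=env.get_obs();a=np.radians(PY);R=np.array([[np.cos(a),np.sin(a)],[-np.sin(a),np.cos(a)]])
print("tool ph",(R@(o["tool_pos"][:2]-PH)*1e3).round(1),"t",o["time_s"])
for name in("wrist","top","scene"):
    c=env.read_camera(name);im=c["image"]
    # rectify plane z=71mm, photometer +-35mm, 10 px/mm (row down = -x, col right = -y)
    H=[];S=[]
    for x,y in((35,35),(35,-35),(-35,-35),(-35,35)):
        p=np.r_[world(x,y),.071];q=c["camera_matrix"]@(c["R"]@p+c["t"]);S.append(q[:2]/q[2]);H.append(((35-y)*6,(35-x)*6))
    M=cv2.getPerspectiveTransform(np.float32(S),np.float32(H))
    r=cv2.warpPerspective(im,M,(420,420),flags=cv2.INTER_CUBIC);cv2.imwrite(f"rect_{name}.png",r[:,:,::-1])
    g=r.min(2);m=np.zeros_like(g);cv2.circle(m,(210,210),130,1,-1);g=g*m
    k=(g>115).astype(np.uint8)
    n,l,s,ce=cv2.connectedComponentsWithStats(k)
    for i in range(1,n):
        if s[i,4]>60:
            ys,xs=np.where(l==i);X=35-ys/6;Y=35-xs/6
            w,v=np.linalg.eigh(np.cov(X,Y));d=v[:,1]
            print(name,s[i,4],"c",X.mean().round(1),Y.mean().round(1),"len",(4*np.sqrt(w)).round(1),"ang",np.degrees(np.arctan(d[1]/d[0])).round(1))
E
echo ok
```

```text
ok
```

Request:
step_arm:
  steps: [0,1,-4,0,0,0,0,-5,0,0,0,0,0,-30,0,0,20,0,-30,0,0,30,0,0,0,0,10,0,0,0,0,0,0,0,0]

```text
time_s: 21.15
tool_pos: [0.4655, -0.0189, 0.3007]
tool_rot: [-180.0, 0.0, -177.0]
force: [1.0, 0.1, 0.3]
grip_width: 0.0007
grasp_force: 0.0
```

```bash
python3 look.py
```

```text
tool ph [-76.8 -24.9] t 21.15
```

```bash
python3 - <<'E'
import cv2,numpy as np
for n in("wrist","top","scene"):
    r=cv2.imread(f"rect_{n}.png").min(2);s=cv2.resize(r,(21,21),interpolation=cv2.INTER_AREA);print(n);print(s)
E
```

```text
wrist
[[29 29 29 29 29 29 29 29 29 29 29 29 29 29 29 28 28 28 28 28 28]
 [29 29 29 29 29 29 29 30 29 29 29 29 29 29 29 29 29 29 28 28 29]
 [29 30 30 29 29 29 29 30 29 29 29 29 29 30 29 29 29 29 29 29 29]
 [30 30 30 29 29 30 29 30 29 30 30 29 30 30 29 29 29 29 29 29 29]
 [30 30 30 30 30 30 30 30 30 30 30 30 30 30 30 30 30 30 30 30 30]
 [30 30 30 31 30 30 30 30 30 30 30 30 30 30 31 30 30 30 30 30 30]
 [31 31 30 31 30 30 31 31 30 30 30 31 31 31 31 31 31 31 31 31 31]
 [31 30 31 31 31 31 31 31 31 31 31 31 31 31 31 31 31 31 31 31 31]
 [35 36 35 35 35 35 35 35 35 35 36 36 35 36 35 36 36 36 35 36 36]
 [36 36 36 36 36 36 36 36 36 36 36 36 36 36 36 36 36 36 37 36 36]
 [36 36 36 36 36 36 36 37 36 36 36 36 36 37 37 36 37 37 37 37 37]
 [36 37 36 36 36 36 36 36 36 37 36 37 37 37 38 56 57 58 57 57 44]
 [50 50 49 50 50 50 50 50 51 51 51 51 52 39 33 58 61 63 61 61 45]
 [54 54 55 55 55 55 56 56 57 57 58 58 58 39 30 60 61 63 61 61 47]
 [55 55 55 55 56 56 56 56 57 57 58 58 59 41 31 60 61 63 62 61 48]
 [55 55 55 56 56 56 56 57 57 58 58 59 60 54 39 60 62 64 62 62 48]
 [55 55 55 56 56 57 57 57 58 58 59 59 
[... 2859 characters left out ...]
8  37  47  66  82  75  56  38  39  40  39  39  39  39  36  57
   77  83  76]
 [ 29  27  26  25  30  38  46  37  31  28  28  27  28  28  27  27  26  32
   40  51  51]
 [ 25  25  26  24  24  28  23  19  23  28  26  25  25  25  24  25  25  23
   34  46  55]
 [ 25  24  26  25  24  26  21  17  19  24  26  25  23  25  26  26  25  22
   32  50  61]
 [ 28  29  32  28  29  31  25  18  15  20  25  24  23  25  23  24  24  26
   31  50  61]
 [ 49  51  52  50  54  52  45  28  15  17  22  24  23  21  18  19  20  29
   43  56  60]
 [ 63  63  62  64  63  63  60  43  23  15  21  23  23  21  19  17  19  34
   56  63  62]
 [ 62  63  63  62  62  63  62  56  43  20  19  23  24  22  19  18  27  46
   60  62  62]]
```

The rectified top view shows the knob pointer about 7° counter-clockwise of the case axis. So the wing has turned from 41°, and the stop cannot come before −3°. I'll go back down with the finger corner about 14 mm out and push in y.

Request:
step_arm:
  steps: [0,-30,0,0,0,0,-24,0,0,0,0,0,0,30,0,0,0,0,20,0,0,0,0,10,0,0,0,0,0,0,0,0,2,0,0,0,0,2,0,0,0,0,0,0,0]

```text
time_s: 22.42
tool_pos: [0.5197, -0.013, 0.2415]
tool_rot: [-179.9, 0.1, -177.0]
force: [1.2, -2.5, 1.2]
grip_width: 0.0006
grasp_force: 1.3
```

Request:
step_arm:
  steps: [0,0,1,0,0,0,0,1,0,0,0,0,0,0,0]

```text
time_s: 22.8
tool_pos: [0.5191, -0.0114, 0.2412]
tool_rot: [-179.9, -0.0, -177.0]
force: [-0.5, -4.6, 4.4]
grip_width: 0.0003
grasp_force: 2.4
```

Request:
step_arm:
  steps: [0,0,1,0,0,0,0,0,0,0]

```text
time_s: 23.05
tool_pos: [0.5187, -0.0103, 0.2409]
tool_rot: [-179.9, -0.1, -177.0]
force: [-0.2, -5.6, 3.1]
grip_width: 0.0004
grasp_force: 2.4
```

Request:
step_arm:
  steps: [0,0,1,0,0,0,0,0,0,0]

```text
time_s: 23.3
tool_pos: [0.5185, -0.0093, 0.2407]
tool_rot: [-179.9, -0.1, -177.0]
force: [-1.1, -3.7, 3.5]
grip_width: 0.0
grasp_force: 2.4
```

Request:
step_arm:
  steps: [0,0,1,0,0,0,0,0,0,0]

```text
time_s: 23.55
tool_pos: [0.5182, -0.0083, 0.2405]
tool_rot: [-179.9, -0.1, -177.0]
force: [-1.4, -4.2, 4.0]
grip_width: 0.0004
grasp_force: 2.4
```

Request:
step_arm:
  steps: [0,0,1,0,0,0,0,1,0,0,0,0,0,0,0]

```text
time_s: 23.92
tool_pos: [0.5179, -0.0066, 0.2404]
tool_rot: [-179.9, -0.2, -177.0]
force: [-2.9, -5.5, 2.6]
grip_width: 0.0004
grasp_force: 2.8
```

Request:
step_arm:
  steps: [0,0,1,0,0,0,0,1,0,0,0,0,0,0,0]

```text
time_s: 24.3
tool_pos: [0.5175, -0.0047, 0.2403]
tool_rot: [-179.9, -0.3, -177.1]
force: [-3.0, -6.6, 4.1]
grip_width: 0.0008
grasp_force: 3.1
```

Request:
step_arm:
  steps: [0,0,1,0,0,0,0,1,0,0,0,0,0,0,0]

```text
time_s: 24.68
tool_pos: [0.5173, -0.0031, 0.2402]
tool_rot: [-179.8, -0.3, -177.1]
force: [-4.8, -6.8, 3.9]
grip_width: 0.0005
grasp_force: 3.9
```

```bash
cat >tq.py <<'E'
from cell import env
from h import *
o=env.get_obs();a=np.radians(PY);R=np.array([[np.cos(a),np.sin(a)],[-np.sin(a),np.cos(a)]])
p=R@(o["tool_pos"][:2]-PH)*1e3+[9.5,10];f=-R@o["force"][:2]
s=np.sqrt(p@p-36);th=np.degrees(np.arctan2(-p[1],-p[0])-np.arctan2(6,s))
print("corner",p.round(1),"s",s.round(1),"theta",th.round(1),"cw Nm",(-(p[0]*f[1]-p[1]*f[0])/1e3).round(3),o["wrist_torque"].round(3),o["grasp_force"].round(2))
E
python3 tq.py
```

```text
Traceback (most recent call last):
  File "tq.py", line 6, in <module>
    print("corner",p.round(1),"s",s.round(1),"theta",th.round(1),"cw Nm",(-(p[0]*f[1]-p[1]*f[0])/1e3).round(3),o["wrist_torque"].round(3),o["grasp_force"].round(2))
                                                                                                                                          ^^^^^^^^^^^^^^^^^^^^^^
AttributeError: 'float' object has no attribute 'round'
```

Request:
step_arm:
  steps: [0,0,1,0,0,0,0,0,0,0,0,0,0,0,0]

```text
time_s: 25.05
tool_pos: [0.5172, -0.0025, 0.2402]
tool_rot: [-179.8, -0.3, -177.1]
force: [-4.7, -8.0, 4.7]
grip_width: 0.0006
grasp_force: 4.4
```

```bash
python3 tq.py
```

```text
Traceback (most recent call last):
  File "tq.py", line 6, in <module>
    print("corner",p.round(1),"s",s.round(1),"theta",th.round(1),"cw Nm",(-(p[0]*f[1]-p[1]*f[0])/1e3).round(3),o["wrist_torque"].round(3),o["grasp_force"].round(2))
                                                                                                                                          ^^^^^^^^^^^^^^^^^^^^^^
AttributeError: 'float' object has no attribute 'round'
```

Request:
step_arm:
  steps: [0,0,1,0,0,0,0,0,0,0,0,0,0,0,0]

```text
time_s: 25.42
tool_pos: [0.5172, -0.002, 0.2402]
tool_rot: [-179.8, -0.3, -177.1]
force: [-5.2, -8.9, 4.7]
grip_width: 0.0005
grasp_force: 5.0
```

```bash
python3 tq.py
```

```text
Traceback (most recent call last):
  File "tq.py", line 6, in <module>
    print("corner",p.round(1),"s",s.round(1),"theta",th.round(1),"cw Nm",(-(p[0]*f[1]-p[1]*f[0])/1e3).round(3),o["wrist_torque"].round(3),o["grasp_force"].round(2))
                                                                                                                                          ^^^^^^^^^^^^^^^^^^^^^^
AttributeError: 'float' object has no attribute 'round'
```

Request:
step_arm:
  steps: [0,0,1,0,0,0,0,1,0,0,0,0,0,0,0,0,0,0,0,0]

```text
time_s: 25.92
tool_pos: [0.5171, -0.001, 0.2402]
tool_rot: [-179.7, -0.3, -177.2]
force: [-5.0, -11.6, 4.6]
grip_width: 0.0001
grasp_force: 6.1
```

```bash
sed -i 's/o\["grasp_force"\].round(2)/o["grasp_force"]/' tq.py; python3 tq.py
```

```text
corner [-14.8   0.2] s 13.5 theta -24.8 cw Nm 0.169 [-2.39   0.834 -0.08 ] 6.118568312376738
```

Request:
step_arm:
  steps: [0,0,0.7,0,0,0,0,0.6,0,0,0,0,0,0,0,0,0,0,0,0]

```text
time_s: 26.42
tool_pos: [0.517, -0.0005, 0.2402]
tool_rot: [-179.6, -0.3, -177.2]
force: [-4.6, -13.3, 6.1]
grip_width: 0.0003
grasp_force: 6.9
```

```bash
python3 tq.py
```

```text
corner [-14.8   0.8] s 13.5 theta -27.0 cw Nm 0.197 [-2.757  0.806 -0.136] 6.867353729903698
```

Request:
step_arm:
  steps: [0,0,-3,0,0,0,0,-4,0,0,0,0,-4,0,0,0,0,0,-30,0,0,20,0,-30,0,0,40,0,0,0,0,30,0,0,0,0,0,0,0,0]

```text
time_s: 27.42
tool_pos: [0.4277, -0.0113, 0.3006]
tool_rot: [-179.9, 0.0, -177.0]
force: [0.8, -0.1, -0.0]
grip_width: 0.0006
grasp_force: 0.0
```

```bash
python3 look.py >/dev/null; python3 - <<'E'
import cv2,numpy as np
r=cv2.imread("rect_top.png").min(2)
s=cv2.resize(r,(42,42),interpolation=cv2.INTER_AREA)
print(s[8:26,8:34])
s0=cv2.imread("rect_scene.png");w=cv2.imread("rect_wrist.png")
cv2.imwrite("pics/j.png",cv2.resize(np.hstack([cv2.imread("rect_top.png"),s0]),(800,400)))
E
```

```text
[[79 89 92 87 76 67 60 55 54 53 52 51 48 46 47 49 52 52 57 69 81 85 79 73
  69 65]
 [90 91 87 80 70 63 58 53 51 48 45 43 40 40 44 50 54 53 56 65 73 76 74 72
  72 70]
 [94 87 78 69 61 56 53 49 47 42 38 35 33 36 45 54 59 56 56 60 66 71 72 73
  72 69]
 [89 81 70 60 51 47 45 43 42 37 32 30 32 38 49 59 62 57 53 53 57 63 69 72
  71 67]
 [79 73 62 52 43 39 37 37 38 35 30 30 35 44 55 63 62 55 49 46 47 55 63 70
  71 71]
 [71 64 53 44 36 33 32 33 35 32 27 30 40 51 60 64 60 51 43 39 40 47 57 66
  71 78]
 [64 57 48 40 33 31 31 32 33 30 26 31 43 54 60 60 54 45 36 32 33 38 48 58
  67 79]
 [55 49 42 36 31 31 32 32 32 29 27 34 46 56 59 56 48 39 31 28 29 33 40 50
  58 70]
 [50 44 38 33 30 30 31 31 32 30 29 40 56 65 64 56 45 35 28 26 27 28 34 41
  49 59]
 [45 39 34 32 30 30 31 31 32 31 32 46 65 75 72 60 47 35 27 26 26 25 29 36
  44 53]
 [42 35 31 31 31 31 32 31 31 30 33 49 69 79 74 61 47 35 28 28 27 25 27 34
  42 50]
 [41 32 29 31 32 33 33 31 30 28 32 47 66 74 69 57 45 34 28 29 27 24 26 31
  38 44]
 [38 30 28 31 32 34 33 30 28 26 30 43 58 64 59 50 41 32 28 28 27 24 25 29
  34 40]
 [35 29 28 30 32 34 33 29 26 26 30 39 49 52 48 42 36 30 28 29 27 26 26 28
  32 36]
 [33 29 28 30 32 34 32 27 25 26 30 36 42 42 38 34 31 29 29 30 29 28 28 29
  32 34]
 [32 28 28 29 32 33 31 26 24 26 30 34 36 35 30 27 28 29 31 32 32 32 31 32
  33 33]
 [32 28 29 30 32 33 30 26 25 26 30 33 35 33 28 26 28 31 33 34 35 34 34 35
  35 34]
 [34 31 32 34 35 35 32 28 26 27 30 32 33 30 26 26 29 33 35 37 37 37 37 37
  37 37]]
```

View pics/j.png

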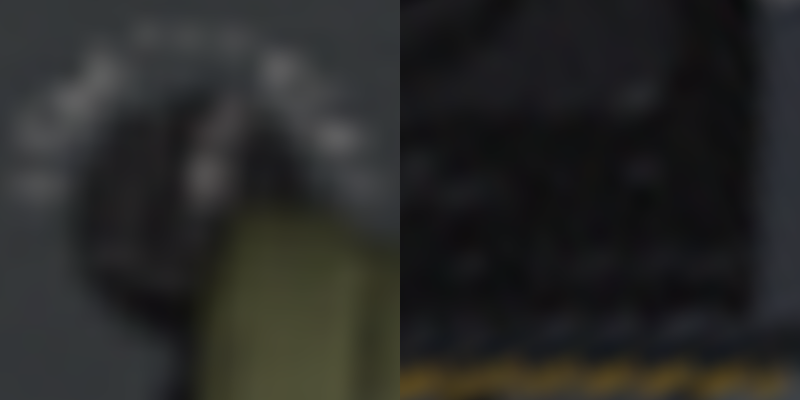

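The rectified top view shows the well open and the pointer running from (205,180) to (232,105). That puts it about 20° clockwise past the case axis, consistent with resting on the stop. The robot is clear, so I'm handing in.

```bash
python3 -c "
from cell import env
print(env.sign_off())"
```

```text
the job is handed in; nothing more can be done
None
```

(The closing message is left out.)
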